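Restack the feed clutch on its splined hub

TASK

Put the feed clutch back together: slide the lined disc onto the splined hub, its ear towards the end of the housing with the bolted block, then slide the bare steel plate on top of it with its ear towards the opposite end. Feel for the splines by turning each one under a light hand (never more than about 40 N on the hub or the housing) until it drops in, push it fully home, let go, and leave the other things on the bench where they are.

Things in the scene. Friction and masses are not known exactly. Their poses are not given: they have to be found in the camera images.
- seat (a point): Point on the hub axis on the flat steel seat (48 mm across, 45 mm above the bench) on which the stack rests; z up along the hub, y along the housing towards its bolted block. Home, the middle of the disc is 5 mm and that of the plate 14 mm above it. Seat and hub give downwards together on a spring: 2 N before they move, then 1 N/mm, hard stop at 14 mm.
- spline_end (a point): Point on the hub axis level with the upper ends of the four square-ended splines (ribs 8 mm wide, 36 mm across tips), 30 mm above the seat; axes of seat, not of the splines. Spline angle is NOT given: one spline is up to 0.6 rad out of line with +y, never exactly in line. Hub locked, does not turn. Its round core (23 mm) goes on 14 mm higher, the last 8 mm tapering to 15 mm.
- block_top (a point): Top of the block with two bolt heads on one end of the housing, 50 x 26 mm, 68 mm from the hub axis along +y of seat, 38 mm above the bench (bolt heads 5 mm more); the ears pass over it.
- disc_mid (a point): Lined disc, centre, half-way up: loose eight-sided dark steel ring 56 mm across flats, 10 mm thick, about 0.15 kg, brown lining segments on top, plain ear 18 mm wide reaching 54 mm from the centre. x points to the ear, z up; flats face +y and -y: a grip 56 mm wide. Starts lying on a fixed round wooden block 38 mm across, 25 mm high.
- disc_ear (a point): Point in the disc's ear, 45 mm from its centre, half-way up; axes as disc_mid. Bore of disc and plate alike: four teeth 11 mm wide, inner ends 13.4 mm from the centre, at 45, 135, 225, 315 degrees from the ear. They pass between the splines when the ear lies along a spline, with 0.11 rad play either way or 1.6 mm sideways; else they rest on the spline ends.
- plate_mid (a point): Steel separator plate, centre, half-way up: loose bare eight-sided ring 62 mm across flats, 8 mm thick, about 0.15 kg, forked ear (two prongs) reaching 54 mm from the centre. x points to the ear, z up; flats face +y and -y: a grip 62 mm wide. Starts on another such block 25 mm high; which of the two is on the left varies.
- plate_ear (a point): Point between the prongs of the plate's ear, 45 mm from its centre, half-way up; axes as plate_mid.
- oil_can: Bystander, to be left alone: pump oil can, dark steel, 72 mm wide at the foot, spout up to 150 mm high; origin under its foot
- jar: Bystander, to be left alone: closed glass jar, 64 mm wide, 85 mm high; origin under its foot
- spacer: Bystander, to be left alone: steel spacer ring, 46 mm outside, 28 mm bore without teeth, 14 mm high, no ear; origin under its centre
- wrench: Bystander, to be left alone: open wrench 180 mm long lying flat; origin at its underside centre
- screwdriver: Bystander, to be left alone: screwdriver with wooden handle lying flat; origin at its underside centre
- tin: Bystander, to be left alone: closed round grey tin, 56 mm wide, 50 mm high; origin under its foot
- bearing: Bystander, to be left alone: small steel bearing ring, 40 mm outside, 16 mm bore, 12 mm high; origin under its centre
- offcut: Bystander, to be left alone: dark wood offcut 200 x 55 x 22 mm; origin at its underside centre
- disc: the lined disc as a whole; origin at the centre of its underside, axes as disc_mid
- plate: the steel plate as a whole; origin at the centre of its underside, axes as plate_mid
- housing: the clutch housing with its hub as a whole; origin on the hub axis at bench level, 45 mm below seat, same axes. Green, bolted down; foot 110 mm (x) by 170 mm (y), 14 mm thick; between foot and seat only a round sleeve 48 mm across
Things that resemble listed ones, but are neither listed nor needed, are in the scene too. What is shaped like the disc but orange or yellow is not meant.

How it is judged:
On the way, in this order (a step that is already met when the one before it is completed fails the run):
1. the lined disc is home on the seat, ear towards the bolted block (z of disc_mid in the frame of seat between 0.002 and 0.0075 m and horizontal distance between disc_mid and seat below 0.004 m and angle between disc_mid's own z axis and vertical below 0.07 rad and y of disc_ear in the frame of seat above 0.031 m), for 0.2 s.
2. the steel plate is home on the disc, ear to the opposite end (all of step 1 and z of plate_mid in the frame of seat between 0.011 and 0.0165 m and horizontal distance between plate_mid and seat below 0.004 m and angle between plate_mid's own z axis and vertical below 0.07 rad and y of plate_ear in the frame of seat below -0.031 m), for 0.2 s.
At the end, for the whole second after the job is handed in: Mid-heights above the seat: disc 5 mm, steel plate 14 mm (+2.5/-3 mm each); both within 4 mm of the hub axis, tilted under 0.07 rad, at rest, released; the disc's ear point over 31 mm towards the block end (+y of the seat), the plate's over 31 mm towards the other end (all of step 2 and linear speed of each of disc, plate below 0.01 m/s); the robot touches nothing.
It fails at once if the disc is pressed on the hub or the housing with more than 40 N (contact force between disc and housing above 40 N).
It fails at once if the plate is pressed on the hub or the housing with more than 40 N (contact force between plate and housing above 40 N).
It fails at once if the robot pushes on the hub or the housing with more than 40 N (contact force between any of the arm, the fingers and housing above 40 N).
It fails at once if a bystander is moved by more than 30 mm (distance of any of oil_can, jar, spacer, wrench, screwdriver, tin, bearing, offcut from where it was at the start of the episode above 0.03 m).
It also fails if it takes over 72 s, if anything falls off the work surface, if the arm or the gripper's body presses on something with over 40 N, if the wrist force passes 120 N, or if a joint passes its speed limit or range.

ROBOT

A 7-joint arm with a two-finger parallel gripper is mounted at the origin on the work surface. World frame = base frame: x ahead of the robot, y to its left, z up, the work surface at z = 0. Lengths are in m, angles in rad, forces in N, time in s.
With the tool pointing down it reaches from about 0.4 to 0.9 m from the base axis. Payload 5.5 kg.
Tool frame: the origin (TCP) lies between the finger pads; the fingertips stand ahead of it and the grasp point (between the pads) lies 5 mm behind it (r.tips_ahead is the z of the fingertips in the tool frame, in m); z points along the fingers, y is the line along which they close (so a half turn about z gives the same grasp; the last joint's range is limited). The gripper opens to 92 mm and grips with 3 to 60 N. Pads are 19 mm wide; open, the fingers measure 130 mm over their backs; the gripper's body (75 mm by 190 mm) begins 47 mm behind the grasp point.
Start: joints at [-0.885, 0.501, -0.427, 1.55, 0.221, 1.138, -0.21], TCP at [0.267, 0.593, 0.241] pointing down, gripper open.
Joint ranges: [-2.88, 2.88], [-0.31, 2.03], [-1.54, 1.56], [0.2, 2.42], [-1.41, 4.55], [0.19, 2.02], [-2.57, 2.57]. Speed limits (rad/s): [2.57, 2.57, 3.14, 3.14, 3.14, 3.14, 3.14].

INTERFACE

Orientations are given as a 3x3 rotation matrix whose columns are the frame's x, y, z axes.
In Python, from station import r, cams, ticket gives the robot as it stands.
- The arm moves only by the tool servo_tool, never from a script. Its argument "steps" is a list that holds one entry, the list of rows, each a list of 6 numbers: the shift along the tool's x, y, z in m, then the turn, a rotation vector about the tool's x, y, z in degrees. A call has 1 to 12 rows; each row is the pose to reach, as a shift and turn from the pose commanded when the call began, along the tool's axes at that moment; what a row does not reach only later rows make up. A row lasts 1/10 s, in which the tool goes at most 50 mm and 8.59 degrees, less where a joint would pass 70% of its speed; a pose out of reach is approached as far as the arm can. A call with a gripper value outside its range is refused whole. "hand" is the finger opening in m, from 0 to 0.0918, set as the call begins (left out, the last holds). The fingers move at their own pace and stop on an object; "grip_force" is the grip in N (left out, the last holds). Time passes only in rows, so rows that repeat a pose let the fingers close. It gives the time, the measured TCP pose, the force, the opening and the grip force at its end, in the units of the state.
- r.read_state(): the state, without advancing time (a new reading comes with each control period).
- cams.get_image(name): name is "side" or "top" or "wrist"; returns the picture (420x560x3 uint8, red, green, blue); there is no depth.
- cams.calibration(name): a dict with "camera_matrix" (3x3 intrinsics, pixels), "xyz" and "orientation" of the camera in the world. Camera axes: x right, y down, z forward; pixel columns grow to the right and rows downward; lengths in m; the calibration is good to about 2 mm. The wrist camera is an equidistant fisheye: a pixel r from the principal point sees the ray r / f radians off the axis. A picture is of the moment at which its call begins: read the wrist's pose just before it. calibration takes no time and is no camera call; for the wrist camera it gives the pose at the moment of the call.
- ticket.finish_job(): hands the job in; it is judged then, once.
The state is a dict: "t": time; "joint_pos": joint angles; "joint_velocities": joint speeds; "tau": joint torques, N m; "tool_pos": TCP position; "ee_rot": TCP orientation; "force": force on the tool from outside, world axes, zero at the start; "torque": the same for the moment, N m; "width": finger opening in m; "finger_force": force on a finger pad.
Only numpy, scipy, OpenCV 4.12 (cv2) and the standard library are available. Lean on these libraries where they do the work, as an engineer would, in place of code of your own. Each camera call takes 0.05 s, during which the arm holds its last target. There are 200 camera calls.

## Working session

There is one attempt and no reset: what is moved stays moved. The work goes in short steps, Python scripts to look and compute and a tool call to move; the robot and the scene stay as the last step left them, time stands still between calls to the robot, and variables do not carry over. Pictures are saved under pics/ and viewed, at most 13 in all, crops included, and the job is handed in when it is done.

Besides the shell and the picture viewer there is one more tool, called after "Request:" as a command line: name --argument value ..., lists and objects as JSON in quotes. servo_tool: Moves the arm, as the interface text tells. Its arguments: {"type":"object","properties":{"steps":{"type":"array","items":{"type":"array","items":{"type":"array","items":{"type":"number"}}}},"hand":{"type":"number"},"grip_force":{"type":"number"}},"required":["steps"]}

```bash
mkdir -p pics; ls
python3 - <<'E'
from station import r,cams
import cv2,numpy as np
s=r.read_state();print(s['t'],s['tool_pos'],s['ee_rot'],s['width'],r.tips_ahead)
for n in('top','side'):
    im=cams.get_image(n);cv2.imwrite(f'pics/{n}0.png',im[:,:,::-1]);c=cams.calibration(n);print(n,c)
a=cv2.imread('pics/top0.png');
E
```

```text
pics
0.0 [0.26646087 0.59212532 0.23966583] [[-9.11971698e-01  4.10252226e-01 -8.55953901e-04]
 [ 4.10253116e-01  9.11969957e-01 -1.78295692e-03]
 [ 4.91421987e-05 -1.97716400e-03 -9.99998044e-01]] 0.09168828979207123 0.014
top {'camera_matrix': array([[470.79978837,   0.        , 272.89728944],
       [  0.        , 470.79978837, 210.90721079],
       [  0.        ,   0.        ,   1.        ]]), 'xyz': array([0.34749571, 0.02272772, 1.18423272]), 'orientation': array([[-0.08135655, -0.97243117,  0.21853773],
       [-0.99667872,  0.07859413, -0.02131882],
       [ 0.0035553 , -0.21954633, -0.9755956 ]])}
side {'camera_matrix': array([[545.13461644,   0.        , 285.16964514],
       [  0.        , 545.13461644, 208.16381706],
       [  0.        ,   0.        ,   1.        ]]), 'xyz': array([-0.04104687, -0.61242726,  0.97931683]), 'orientation': array([[ 0.71202364, -0.48703925,  0.50578168],
       [-0.70186931, -0.51424658,  0.49287921],
       [ 0.02004498, -0.70593429, -0.70799363]])}
```

View pics/top0.png

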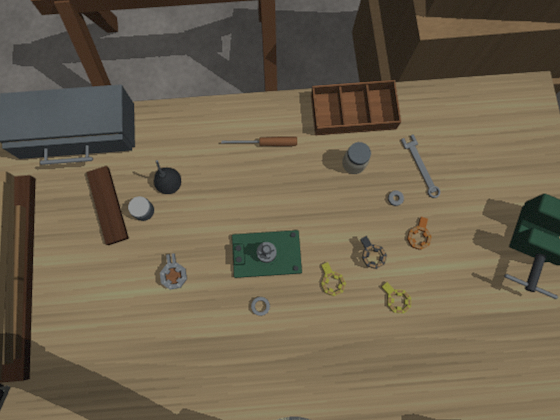

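View pics/side0.png

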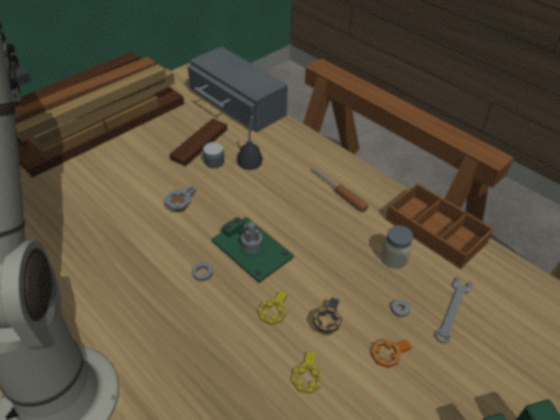

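The disc candidate in the top view is the dark ring at (374,257), with its ear near (366,242). The orange (419,237) and the two yellow ones (332,283) and (398,300) are look-alikes. The plate is the grey forked ring at (173,275), and the housing is at (267,254) with its block to the left at (238,255). I'll confirm these in an enlarged crop.

```bash
cat > h.py <<'E'
import numpy as np,cv2
from station import r,cams
def ray(n,uv,c=None):
    c=c or cams.calibration(n);K=c['camera_matrix'];a=(uv[0]-K[0,2])/K[0,0];b=(uv[1]-K[1,2])/K[1,1]
    if n=='wrist':
        q=np.hypot(a,b);k=np.sinc(q/np.pi);d=np.array([a*k and a*np.sin(q)/q if q else 0,b*np.sin(q)/q if q else 0,np.cos(q)])
    else: d=np.array([a,b,1.])
    return np.array(c['xyz']),np.array(c['orientation'])@d
def onz(n,uv,z,c=None):
    o,d=ray(n,uv,c);return o+d*(z-o[2])/d[2]
def proj(n,p,c=None):
    c=c or cams.calibration(n);K=c['camera_matrix'];v=np.array(c['orientation']).T@(np.array(p)-c['xyz'])
    if n=='wrist':
        q=np.arctan2(np.hypot(v[0],v[1]),v[2]);h=np.hypot(v[0],v[1]);a,b=v[0]/h*q,v[1]/h*q
    else: a,b=v[0]/v[2],v[1]/v[2]
    return np.array([K[0,0]*a+K[0,2],K[1,1]*b+K[1,2]])
E
python3 - <<'E'
from h import *
a=cv2.imread('pics/top0.png')
T=[]
for u,v in((374,253),(173,268),(267,254)):
    T.append(cv2.resize(a[v-25:v+25,u-33:u+33] if u!=267 else a[v-25:v+25,u-38:u+38],(266,266*50//66),interpolation=cv2.INTER_CUBIC))
h=min(t.shape[0] for t in T)
cv2.imwrite('pics/c0.png',cv2.hconcat([cv2.resize(a[v-25:v+25,u-25:u+25],(260,260),interpolation=cv2.INTER_CUBIC) for u,v in((374,253),(173,268))]+[cv2.resize(a[v-26:v+26,u-26:u+26],(260,260),interpolation=cv2.INTER_CUBIC) for u,v in((260,254),)]))
for n,z,p,e in(('disc',.035,(374,257),(366,242)),('plate',.033,(173,275),(171,258)),('hub',.089,(267,251),(238,255))):
    print(n,onz('top',p,z),onz('top',e,z))
for p in ((234,236),(300,232),(301,275),(234,277)): print(onz('top',p,.014))
c=cams.calibration('wrist');print(c)
E
```

```text
disc [ 0.46960504 -0.23986863  0.035     ] [ 0.50805432 -0.22494573  0.035     ]
plate [0.46581535 0.2525334  0.033     ] [0.50764303 0.25596464 0.033     ]
hub [0.49811707 0.02036911 0.089     ] [0.49422904 0.08858886 0.089     ]
[0.55299994 0.10000373 0.014     ]
[ 0.54975957 -0.06656223  0.014     ]
[ 0.44213507 -0.05888998  0.014     ]
[0.45065641 0.10649231 0.014     ]
{'camera_matrix': array([[325.1922621 ,   0.        , 280.29751704],
       [  0.        , 325.1922621 , 208.28772959],
       [  0.        ,   0.        ,   1.        ]]), 'xyz': array([0.19634335, 0.6235587 , 0.38266349]), 'orientation': array([[ 0.40982608,  0.87457114,  0.25916771],
       [ 0.9121612 , -0.39227223, -0.11867788],
       [-0.00212796,  0.28504002, -0.95851326]])}
```

View pics/c0.png

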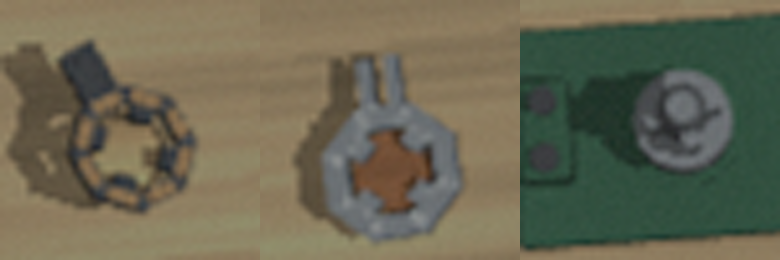

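The crops match the descriptions. The left one is the disc, with dark steel, brown lining segments and a plain ear. The middle one is the plate, bare grey with a forked ear. The right one is the hub, with the bolted block towards +y. I'll fly over the hub first to read the spline angle, then go to the disc.

Request:
servo_tool --steps '[[[-0.44,-0.43,0,0,0,66],[-0.44,-0.43,0,0,0,66],[-0.44,-0.43,0,0,0,66],[-0.44,-0.43,0,0,0,66],[-0.44,-0.43,0,0,0,66],[-0.44,-0.43,0,0,0,66],[-0.44,-0.43,0,0,0,66],[-0.44,-0.43,0,0,0,66],[-0.44,-0.43,0,0,0,66],[-0.44,-0.43,0,0,0,66],[-0.44,-0.43,0,0,0,66],[-0.44,-0.43,0,0,0,66]]]'

```text
t: 1.3
tool_pos: [0.4861, 0.0323, 0.2407]
ee_rot: [[0.004, 1.0, 0.0], [1.0, -0.004, 0.0], [0.0, 0.0, -1.0]]
force: [1.4, -0.3, 0.6]
width: 0.0913
finger_force: 0.0
```

Request:
servo_tool --steps '[[[0,0,0,0,0,0],[0,0,0,0,0,0],[0,0,0,0,0,0]]]'

```text
t: 1.6
tool_pos: [0.4854, 0.0356, 0.2404]
ee_rot: [[0.002, 1.0, -0.001], [1.0, -0.002, 0.001], [0.001, -0.001, -1.0]]
force: [-0.0, 0.3, -0.3]
width: 0.0918
finger_force: 0.0
```

Run:
```python
from h import *
c=cams.calibration('wrist');im=cams.get_image('wrist')[:,:,::-1];cv2.imwrite('pics/w1.png',im)
import pickle;pickle.dump(c,open('w1.pkl','wb'))
u,v=proj('wrist',(.498,.02,.08),c).astype(int);print(u,v,im.shape)
x0,y0=max(u-70,0),max(v-70,0);x0=min(x0,420);y0=min(y0,280);print(x0,y0)
cv2.imwrite('pics/w1c.png',cv2.resize(im[y0:y0+140,x0:x0+140],(600,600),interpolation=cv2.INTER_CUBIC))
```

```text
293 210 (420, 560, 3)
223 140
```

View pics/w1c.png

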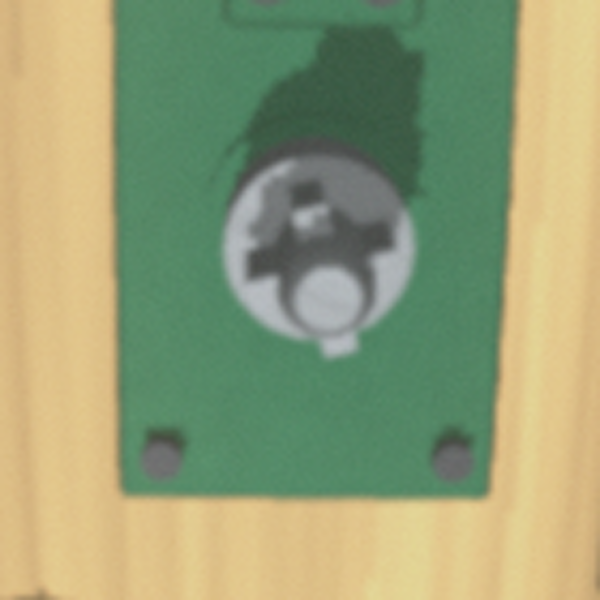

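The wrist crop shows the hub core top at crop (328,298). The spline end tips are near (312,213), (339,347), (265,262) and (378,235), so the spline cross is turned about 12° counter-clockwise from +y. The scale is 4.286 with crop offset (223,140).

Run:
```python
from h import *
import pickle;c=pickle.load(open('w1.pkl','rb'))
f=lambda p,z:onz('wrist',(p[0]/4.2857+223,p[1]/4.2857+140),z,c)
print('core',f((328,298),.089))
P=[f(p,.075) for p in((312,210),(339,347),(253,266),(390,232))]
print(P);a=P[0]-P[1];b=P[3]-P[2]
print(np.degrees(np.arctan2(a[1],a[0])),np.linalg.norm(a),np.degrees(np.arctan2(b[1],b[0])),np.linalg.norm(b),(P[2]+P[3])/2,(P[0]+P[1])/2)
B=[f(p,.019) for p in((162,460),(452,456))];d=B[1]-B[0];print('housing yaw',np.degrees(np.arctan2(d[1],d[0])))
B=[f(p,.014) for p in((120,495),(490,497))];d=B[1]-B[0];print('housing yaw',np.degrees(np.arctan2(d[1],d[0])),np.linalg.norm(d),(B[0]+B[1])/2)
# seat circle approx
S=[f(p,.045) for p in((222,245),(416,245),(320,340))];print('seat',S)
s=r.read_state();print(s['joint_pos'],s['t'])
print('disc wrist guess')
```

```text
core [0.50338685 0.02335799 0.089     ]
[array([0.50028793, 0.04002094, 0.075     ]), array([0.50699058, 0.00715519, 0.075     ]), array([0.48687568, 0.02682983, 0.075     ]), array([0.51822352, 0.03487928, 0.075     ])]
101.52683740042647 0.03354226076942888 14.401187961116982 0.032364799098645786 [0.5025496  0.03085455 0.075     ] [0.50363926 0.02358807 0.075     ]
housing yaw 0.5765145309553061
housing yaw -0.6703481511144403 0.10861255246917129 [ 0.50255045 -0.0599148   0.014     ]
seat [array([0.47920402, 0.02400387, 0.045     ]), array([0.52806133, 0.02399363, 0.045     ]), array([ 0.50413386, -0.00115409,  0.045     ])]
[-0.18787933  0.17773024  0.06615368  1.96393116 -0.01467006  1.00111113
 -0.11610932] 1.65
disc wrist guess
```

Request:
servo_tool --steps '[[[-0.275,-0.015,0.04,0,0,65],[-0.275,-0.015,0.04,0,0,65],[-0.275,-0.015,0.04,0,0,65],[-0.275,-0.015,0.04,0,0,65],[-0.275,-0.015,0.04,0,0,65],[-0.275,-0.015,0.04,0,0,65],[-0.275,-0.015,0.04,0,0,65],[-0.275,-0.015,0.04,0,0,65],[-0.275,-0.015,0.04,0,0,65],[-0.275,-0.015,0.04,0,0,65],[-0.275,-0.015,0.04,0,0,65],[-0.275,-0.015,0.04,0,0,65]]]'

```text
t: 2.85
tool_pos: [0.4701, -0.2401, 0.2008]
ee_rot: [[0.907, 0.421, 0.0], [0.421, -0.907, 0.0], [0.0, -0.0, -1.0]]
force: [-0.9, -0.2, 0.3]
width: 0.0918
finger_force: 0.0
```

Run:
```python
from h import *
c=cams.calibration('wrist');im=cams.get_image('wrist')[:,:,::-1];cv2.imwrite('pics/w2.png',im)
import pickle;pickle.dump(c,open('w2.pkl','wb'));s=r.read_state();print(s['tool_pos'],s['ee_rot'],s['joint_pos'])
u,v=proj('wrist',(.47,-.24,.035),c).astype(int);print(u,v)
x0=min(max(u-90,0),380);y0=min(max(v-90,0),240);print(x0,y0)
cv2.imwrite('pics/w2c.png',cv2.resize(im[y0:y0+180,x0:x0+180],(594,594),interpolation=cv2.INTER_CUBIC))
```

```text
[ 0.47001539 -0.24025969  0.20077183] [[ 9.07270955e-01  4.20546542e-01  1.40451239e-04]
 [ 4.20546524e-01 -9.07270963e-01  1.43324050e-04]
 [ 1.87701764e-04 -7.09674670e-05 -9.99999980e-01]] [ 0.08283152  0.31345031  0.40616171  1.91997473 -0.15192736  0.93768738
 -0.57524088]
279 193
189 103
```

View pics/w2c.png

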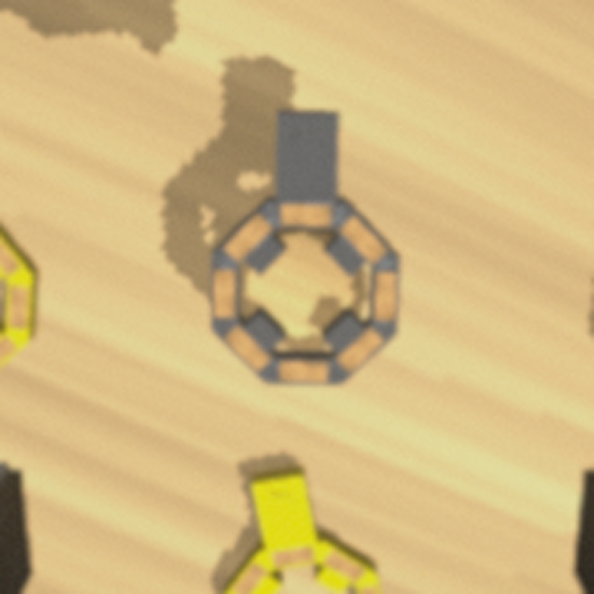

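The crop shows the dark disc with its centre at about (305,290). The flats are at x=212 and 399, and the ear tip is at (307,112), so the tool is aligned to within half a degree.

Run:
```python
from h import *
import pickle;c=pickle.load(open('w2.pkl','rb'));s=r.read_state();R=s['ee_rot']
f=lambda p,z:onz('wrist',(p[0]/3.3+189,p[1]/3.3+103),z,c)
for p in((305.5,290),(307,112),(212,290),(399,290)):
    w=f(p,.035);print(p,w,R.T@(w-s['tool_pos']))
```

```text
(305.5, 290) [ 0.47335451 -0.24052849  0.035     ] [0.00288532 0.00165989 0.16577226]
(307, 112) [ 0.52117741 -0.21872752  0.035     ] [0.05544198 0.00199227 0.1657821 ]
(212, 290) [ 0.46170862 -0.2153822   0.035     ] [ 0.00289453 -0.02605225  0.16577422]
(399, 290) [ 0.48508822 -0.26565327  0.035     ] [0.00296484 0.02938946 0.1657703 ]
```

Request:
servo_tool --steps '[[[0.002,0.0015,0.04,0,0,0],[0.002,0.0015,0.08,0,0,0],[0.002,0.0015,0.12,0,0,0],[0.002,0.0015,0.145,0,0,0],[0.002,0.0015,0.16,0,0,0],[0.002,0.0015,0.169,0,0,0],[0.002,0.0015,0.169,0,0,0],[0.002,0.0015,0.169,0,0,0]]]'

```text
t: 3.7
tool_pos: [0.4732, -0.2417, 0.0327]
ee_rot: [[0.908, 0.419, 0.002], [0.419, -0.908, -0.001], [0.001, 0.001, -1.0]]
force: [-0.6, -0.6, -0.2]
width: 0.092
finger_force: 0.0
```

Request:
servo_tool --steps '[[[0,0,0,0,0,0],[0,0,0,0,0,0],[0,0,0,0,0,0],[0,0,0,0,0,0],[0,0,0,0,0,0],[0,0,0,0,0,0],[0,0,0,0,0,0]]]' --hand 0.045 --grip_force 25

```text
t: 4.4
tool_pos: [0.4723, -0.241, 0.0318]
ee_rot: [[0.908, 0.419, -0.0], [0.419, -0.908, 0.0], [0.0, -0.0, -1.0]]
force: [-1.0, 0.3, 3.4]
width: 0.0554
finger_force: 25.0
```

Request:
servo_tool --steps '[[[0,0,-0.02,0,0,0],[0,0,-0.06,0,0,0],[0,0,-0.1,0,0,0],[0,0,-0.12,0,0,0],[0,0,-0.12,0,0,0],[0,0,-0.12,0,0,0]]]'

```text
t: 5.0
tool_pos: [0.472, -0.2408, 0.1512]
ee_rot: [[0.908, 0.419, -0.0], [0.419, -0.908, 0.0], [-0.0, -0.0, -1.0]]
force: [-0.0, 0.2, -2.6]
width: 0.056
finger_force: 25.0
```

Run:
```python
from h import *
c=cams.calibration('wrist');im=cams.get_image('wrist')[:,:,::-1];cv2.imwrite('pics/w3.png',im)
import pickle;pickle.dump(c,open('w3.pkl','wb'));s=r.read_state();print(s['tool_pos'],s['force'],s['width'])
u,v=proj('wrist',s['tool_pos'],c).astype(int);print(u,v)
x0=min(max(u-100,0),360);y0=min(max(v-120,0),220);print(x0,y0)
cv2.imwrite('pics/w3c.png',cv2.resize(im[y0:y0+200,x0:x0+200],(600,600),interpolation=cv2.INTER_CUBIC))
```

```text
[ 0.47136117 -0.24056758  0.15034996] [-0.6041756  -0.34101529 -2.70259038] 0.055973220731912354
278 275
178 155
```

View pics/w3c.png

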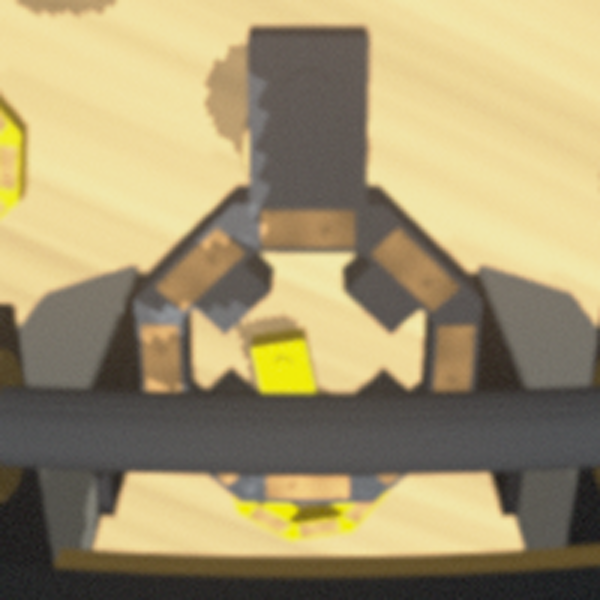

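The disc is held level. The ear tip is at crop (308,27), and the octagon corners are at (241,188), (378,188), (137,268) and (475,268).

Run:
```python
from h import *
import pickle;c=pickle.load(open('w3.pkl','rb'));s=r.read_state();R=s['ee_rot']
for p in((308,29),(241,188),(378,188),(137,268),(475,268)):
    w=onz('wrist',(p[0]/3+178,p[1]/3+155),s['tool_pos'][2]+.0035,c);print(p,R.T@(w-s['tool_pos']))
```

```text
(308, 29) [ 0.05559233  0.00123991 -0.00358505]
(241, 188) [ 0.03132653 -0.00889481 -0.00353188]
(378, 188) [ 0.03133959  0.01187082 -0.00356664]
(137, 268) [ 0.01799693 -0.0256502  -0.00348396]
(475, 268) [ 0.01803983  0.02755565 -0.00357303]
```

Request:
servo_tool --steps '[[[0.138,-0.225,0,0,0,-77],[0.138,-0.225,0,0,0,-77],[0.138,-0.225,0,0,0,-77],[0.138,-0.225,0,0,0,-77],[0.138,-0.225,0,0,0,-77],[0.138,-0.225,0,0,0,-77],[0.138,-0.225,0,0,0,-77],[0.138,-0.225,0,0,0,-77],[0.138,-0.225,0,0,0,-77],[0.138,-0.225,0,0,0,-77],[0.138,-0.225,0,0,0,-77],[0.138,-0.225,0,0,0,-77]]]'

```text
t: 6.25
tool_pos: [0.5028, 0.0208, 0.1509]
ee_rot: [[-0.201, 0.98, -0.002], [0.98, 0.201, -0.0], [0.0, -0.002, -1.0]]
force: [0.4, -0.5, -1.9]
width: 0.0556
finger_force: 25.0
```

Request:
servo_tool --steps '[[[0,0,0,0,0,0],[0,0,0,0,0,0],[0,0,0.02,0,0,0],[0,0,0.035,0,0,0],[0,0,0.035,0,0,0],[0,0,0.035,0,0,0]]]'

```text
t: 6.85
tool_pos: [0.5033, 0.021, 0.1168]
ee_rot: [[-0.204, 0.979, -0.0], [0.979, 0.204, -0.0], [0.0, -0.0, -1.0]]
force: [0.1, -0.0, -2.0]
width: 0.0558
finger_force: 25.0
```

Run:
```python
from h import *
c=cams.calibration('wrist');im=cams.get_image('wrist')[:,:,::-1];cv2.imwrite('pics/w4.png',im)
import pickle;pickle.dump(c,open('w4.pkl','wb'));s=r.read_state();print(s['tool_pos'],s['ee_rot'],s['force'],s['joint_pos'])
y0,x0=155,178
cv2.imwrite('pics/w4c.png',cv2.resize(im[y0:y0+200,x0:x0+200],(600,600),interpolation=cv2.INTER_CUBIC))
```

```text
[0.50376877 0.0209893  0.11727937] [[-2.03852950e-01  9.79001264e-01  7.07234544e-04]
 [ 9.79001516e-01  2.03852950e-01  7.27796725e-05]
 [-7.29204572e-05  7.07220042e-04 -9.99999747e-01]] [ 0.05107103 -0.85674394 -1.64699375] [-0.12143472  0.37975739  0.03158485  2.02743433 -0.01748947  0.73393775
  0.12617208]
```

View pics/w4c.png

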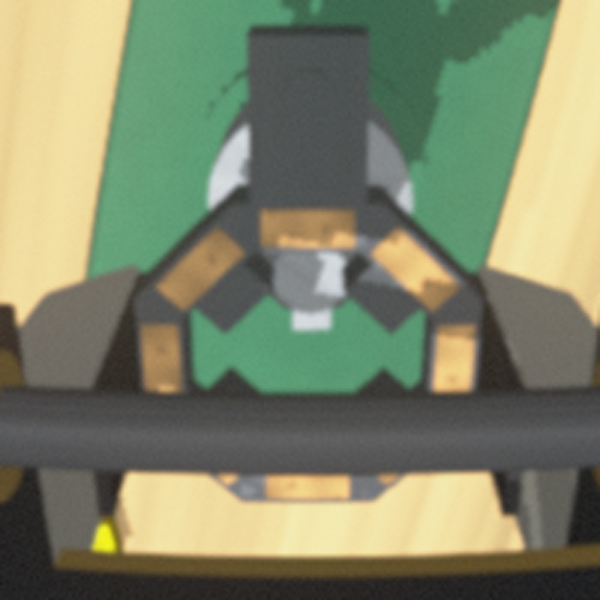

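The spline tip at (312,320) points straight down the image, so it is in line with the tool. The hub core is around (310,272). I'll check its lateral offset against the disc.

Run:
```python
from h import *
import pickle;c=pickle.load(open('w4.pkl','rb'));s=r.read_state();R=s['ee_rot']
for p,z in(((310,275),.085),((271,280),.08),((350,280),.08),((312,331),.075),((292,320),.075),((332,320),.075),((208,200),.045),((413,200),.045)):
    w=onz('wrist',(p[0]/3+178,p[1]/3+155),z,c);print(p,R.T@(w-s['tool_pos']),w)
```

```text
(310, 275) [1.31395879e-03 4.76137725e-05 3.22793174e-02] [0.50357036 0.02228772 0.085     ]
(271, 280) [-0.00195877 -0.00776765  0.03727403] [0.4965899  0.01749091 0.08      ]
(350, 280) [-0.00194907  0.00808718  0.03728524] [0.51210982 0.02073246 0.08      ]
(312, 331) [-0.01591572  0.00050899  0.0422809 ] [0.50754144 0.00551462 0.075     ]
(292, 320) [-0.01333027 -0.0036917   0.04227774] [0.50290191 0.00718946 0.075     ]
(332, 320) [-0.01332724  0.00469745  0.04228368] [0.51111428 0.00890258 0.075     ]
(208, 200) [ 0.00298259 -0.02371783  0.0722624 ] [0.47999209 0.01907957 0.045     ]
(413, 200) [0.00301759 0.02414844 0.07229625] [0.52684611 0.02887151 0.045     ]
```

Request:
servo_tool --steps '[[[0,-0.0007,0.01,0,0,0],[0,-0.0007,0.02,0,0,0],[0,-0.0007,0.028,0,0,0],[0,-0.0007,0.032,0,0,0],[0,-0.0007,0.034,0,0,0],[0,-0.0007,0.036,0,0,0],[0,-0.0007,0.038,0,0,0],[0,-0.0007,0.04,0,0,0],[0,-0.0007,0.04,0,0,0]]]'

```text
t: 7.8
tool_pos: [0.5028, 0.0212, 0.0766]
ee_rot: [[-0.205, 0.979, 0.0], [0.979, 0.205, 0.0], [0.0, 0.0, -1.0]]
force: [1.2, 3.0, -2.6]
width: 0.0556
finger_force: 25.0
```

It has passed the spline ends with no upward force, so it is already between the splines. Continuing down gently.

Request:
servo_tool --steps '[[[0,0,0.003,0,0,0],[0,0,0.006,0,0,0],[0,0,0.009,0,0,0],[0,0,0.012,0,0,0],[0,0,0.015,0,0,0],[0,0,0.015,0,0,0]]]'

```text
t: 8.4
tool_pos: [0.5027, 0.0212, 0.0614]
ee_rot: [[-0.204, 0.979, 0.0], [0.979, 0.204, 0.0], [0.0, 0.0, -1.0]]
force: [-0.1, 4.5, 0.8]
width: 0.0552
finger_force: 25.0
```

Request:
servo_tool --steps '[[[0.001,0,0.002,0,0,0],[0.001,0,0.004,0,0,0],[0.001,0,0.006,0,0,0],[0.001,0,0.008,0,0,0],[0.001,0,0.01,0,0,0],[0.001,0,0.011,0,0,0],[0.001,0,0.011,0,0,0]]]'

```text
t: 9.1
tool_pos: [0.5025, 0.0215, 0.0506]
ee_rot: [[-0.204, 0.979, -0.0], [0.979, 0.204, -0.0], [-0.0, -0.0, -1.0]]
force: [0.3, 1.7, 1.8]
width: 0.0556
finger_force: 25.0
```

Request:
servo_tool --steps '[[[0,0,0.001,0,0,0],[0,0,0.001,0,0,0],[0,0,0.001,0,0,0],[0,0,0.001,0,0,0],[0,0,0.001,0,0,0]]]' --hand 0.0918

```text
t: 9.6
tool_pos: [0.5023, 0.0216, 0.0497]
ee_rot: [[-0.204, 0.979, -0.0], [0.979, 0.204, -0.0], [-0.0, -0.0, -1.0]]
force: [0.3, 0.7, 0.3]
width: 0.0897
finger_force: 0.0
```

Request:
servo_tool --steps '[[[0,0,-0.02,0,0,0],[0,0,-0.06,0,0,0],[0,0,-0.1,0,0,0],[0,0,-0.14,0,0,0],[0,0,-0.17,0,0,0],[0,0,-0.17,0,0,0],[0,0,-0.17,0,0,0]]]'

```text
t: 10.3
tool_pos: [0.5027, 0.0218, 0.2203]
ee_rot: [[-0.204, 0.979, 0.002], [0.979, 0.204, 0.0], [-0.0, 0.002, -1.0]]
force: [0.3, -0.4, -1.2]
width: 0.0916
finger_force: 0.0
```

Run:
```python
from h import *
c=cams.calibration('wrist');im=cams.get_image('wrist')[:,:,::-1];cv2.imwrite('pics/w5.png',im)
import pickle;pickle.dump(c,open('w5.pkl','wb'));s=r.read_state();print(s['tool_pos'],s['ee_rot'],s['force'],s['joint_pos'],s['t'])
y0,x0=120,198
cv2.imwrite('pics/w5c.png',cv2.resize(im[y0:y0+160,x0:x0+160],(560,560),interpolation=cv2.INTER_CUBIC))
```

```text
[0.50182877 0.02170866 0.21912478] [[-2.04072909e-01  9.78955291e-01 -8.87148980e-04]
 [ 9.78955686e-01  2.04072929e-01 -6.84181638e-05]
 [ 1.14064768e-04 -8.82441832e-04 -9.99999604e-01]] [-0.38391673 -0.63758459 -0.06882084] [-0.12931735  0.23133738  0.03743465  1.95046605 -0.0104861   0.9608611
  0.11865198] 10.35
```

View pics/w5c.png

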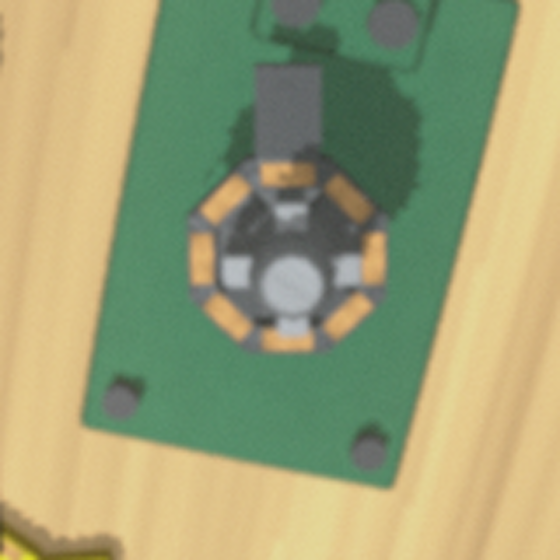

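The disc sits concentric, with all four splines standing clear above it at (292,212), (292,328), (235,272) and (348,272). Its ear points to the block. Now to the plate.

Request:
servo_tool --steps '[[[0.2335,0.012,0.019,0,0,-82],[0.2335,0.012,0.019,0,0,-82],[0.2335,0.012,0.019,0,0,-82],[0.2335,0.012,0.019,0,0,-82],[0.2335,0.012,0.019,0,0,-82],[0.2335,0.012,0.019,0,0,-82],[0.2335,0.012,0.019,0,0,-82],[0.2335,0.012,0.019,0,0,-82],[0.2335,0.012,0.019,0,0,-82],[0.2335,0.012,0.019,0,0,-82],[0.2335,0.012,0.019,0,0,-82],[0.2335,0.012,0.019,0,0,-82]]]'

```text
t: 11.55
tool_pos: [0.4657, 0.2523, 0.1993]
ee_rot: [[-0.998, -0.063, -0.003], [-0.063, 0.998, -0.001], [0.003, -0.001, -1.0]]
force: [-1.0, 0.1, 0.5]
width: 0.0914
finger_force: 0.0
```

Run:
```python
from h import *
import pickle
c=pickle.load(open('w5.pkl','rb'));f=lambda p,z:onz('wrist',(p[0]/3.5+198,p[1]/3.5+120),z,c)
print('disc',np.linalg.norm(f((188,256),.055)-f((387,256),.055)),f((287.5,256),.055),'tip',f((289,64),.055))
c=cams.calibration('wrist');im=cams.get_image('wrist')[:,:,::-1];cv2.imwrite('pics/w6.png',im)
pickle.dump(c,open('w6.pkl','wb'));s=r.read_state();print(s['tool_pos'],s['ee_rot'],s['joint_pos'])
u,v=proj('wrist',(.466,.2525,.033),c).astype(int)
x0=min(max(u-80,0),400);y0=min(max(v-80,0),260);print(x0,y0)
cv2.imwrite('pics/w6c.png',cv2.resize(im[y0:y0+160,x0:x0+160],(560,560),interpolation=cv2.INTER_CUBIC))
```

```text
disc 0.05562903093246167 [0.50264973 0.02200934 0.055     ] tip [0.49211536 0.07441366 0.055     ]
[0.4659539  0.25244247 0.19965425] [[-9.97974852e-01 -6.35816622e-02 -1.88886358e-03]
 [-6.35805225e-02  9.97976495e-01 -6.57483912e-04]
 [ 1.92684537e-03 -5.36057477e-04 -9.99998000e-01]] [-0.27518735  0.32213939 -0.32513583  1.89374131  0.12429919  0.94715184
  0.97671495]
201 114
```

View pics/w6c.png

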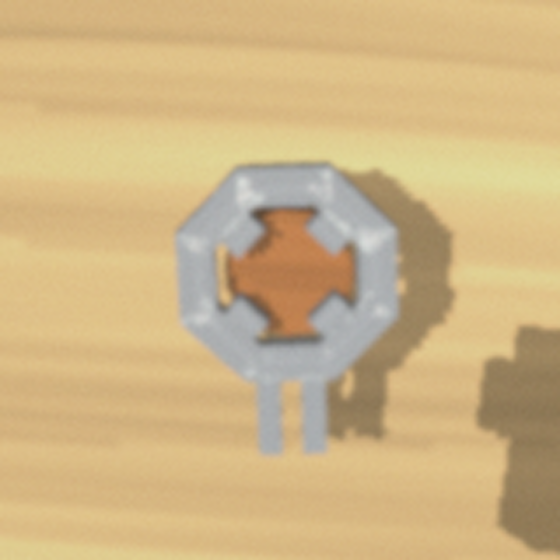

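The plate is bare and forked, with its centre at crop (288,272), prong tips at about (293,454) and flats at x=177 and 399. It is turned about 1.6° counter-clockwise.

Run:
```python
from h import *
import pickle;c=pickle.load(open('w6.pkl','rb'));s=r.read_state();R=s['ee_rot']
for p in((288,272),(293,454),(177,272),(399,272),(288,163),(288,381)):
    w=onz('wrist',(p[0]/3.5+201,p[1]/3.5+114),.033,c);print(p,w,R.T@(w-s['tool_pos']))
```

```text
(288, 272) [0.46309979 0.25440942 0.033     ] [0.00240215 0.00223377 0.16665802]
(293, 454) [0.51778276 0.25953544 0.033     ] [-0.05249599  0.00387259  0.16655136]
(177, 272) [0.46504915 0.22337906 0.033     ] [ 0.00242966 -0.02885775  0.16667474]
(399, 272) [0.46104132 0.28548298 0.033     ] [0.00248077 0.03337533 0.16664148]
(288, 163) [0.43244189 0.25238503 0.033     ] [0.03312668 0.00216276 0.16671726]
(288, 381) [0.49520284 0.25654763 0.033     ] [-0.02977183  0.00232649  0.16659597]
```

Request:
servo_tool --steps '[[[0.001,0.001,0.04,0,0,-1.6],[0.001,0.001,0.08,0,0,-1.6],[0.001,0.001,0.12,0,0,-1.6],[0.001,0.001,0.145,0,0,-1.6],[0.001,0.001,0.16,0,0,-1.6],[0.001,0.001,0.1685,0,0,-1.6],[0.001,0.001,0.1685,0,0,-1.6],[0.001,0.001,0.1685,0,0,-1.6]]]'

```text
t: 12.4
tool_pos: [0.4663, 0.2543, 0.0332]
ee_rot: [[-0.996, -0.093, 0.001], [-0.093, 0.996, 0.001], [-0.002, 0.001, -1.0]]
force: [-0.1, 0.9, 0.4]
width: 0.0917
finger_force: 0.0
```

Request:
servo_tool --steps '[[[0,0,0,0,0,0],[0,0,0,0,0,0],[0,0,0,0,0,0],[0,0,0,0,0,0],[0,0,0,0,0,0],[0,0,0,0,0,0],[0,0,0,0,0,0]]]' --hand 0.05 --grip_force 25

```text
t: 13.1
tool_pos: [0.4657, 0.2539, 0.0326]
ee_rot: [[-0.996, -0.094, 0.0], [-0.094, 0.996, 0.0], [-0.0, 0.0, -1.0]]
force: [-0.2, -0.4, 4.8]
width: 0.0617
finger_force: 25.0
```

Request:
servo_tool --steps '[[[0,0,-0.02,0,0,0],[0,0,-0.06,0,0,0],[0,0,-0.1,0,0,0],[0,0,-0.12,0,0,0],[0,0,-0.12,0,0,0],[0,0,-0.12,0,0,0]]]'

```text
t: 13.7
tool_pos: [0.4651, 0.2533, 0.1515]
ee_rot: [[-0.996, -0.093, -0.0], [-0.093, 0.996, -0.0], [0.0, -0.0, -1.0]]
force: [-0.5, 0.1, -1.7]
width: 0.0617
finger_force: 25.0
```

Run:
```python
from h import *
c=cams.calibration('wrist');im=cams.get_image('wrist')[:,:,::-1];cv2.imwrite('pics/w7.png',im)
import pickle;pickle.dump(c,open('w7.pkl','wb'));s=r.read_state();print(s['tool_pos'],s['force'],s['width'],s['ee_rot'],s['joint_pos'])
y0,x0=155,178
cv2.imwrite('pics/w7c.png',cv2.resize(im[y0:y0+200,x0:x0+200],(600,600),interpolation=cv2.INTER_CUBIC))
```

```text
[0.4644726  0.25297143 0.15073681] [-0.70383537 -0.59227449 -1.99092188] 0.06193147771747925 [[-0.99560709 -0.0936052  -0.00214409]
 [-0.09360264  0.99560883 -0.0012628 ]
 [ 0.00225288 -0.00105656 -0.9999969 ]] [-0.28194743  0.38765034 -0.32437199  1.93493626  0.1614045   0.84639226
  0.97301473]
```

View pics/w7c.png

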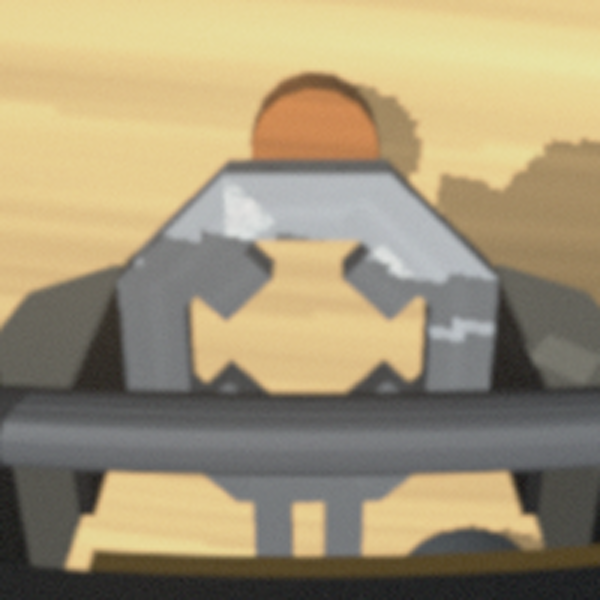

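The plate is held with its teeth at the same pixels as the disc's were, so it has the same offset in the hand. I'll use the same TCP pose over the hub.

Request:
servo_tool --steps '[[[-0.016,-0.2335,0,0,0,83.6],[-0.016,-0.2335,0,0,0,83.6],[-0.016,-0.2335,0,0,0,83.6],[-0.016,-0.2335,0,0,0,83.6],[-0.016,-0.2335,0,0,0,83.6],[-0.016,-0.2335,0,0,0,83.6],[-0.016,-0.2335,0,0,0,83.6],[-0.016,-0.2335,0,0,0,83.6],[-0.016,-0.2335,0,0,0,83.6],[-0.016,-0.2335,0,0,0,83.6],[-0.016,-0.2335,0,0,0,83.6],[-0.016,-0.2335,0,0,0,83.6]]]'

```text
t: 14.95
tool_pos: [0.5022, 0.0228, 0.1507]
ee_rot: [[-0.207, 0.978, -0.003], [0.978, 0.207, -0.001], [0.0, -0.003, -1.0]]
force: [-1.0, 0.8, -1.5]
width: 0.0614
finger_force: 25.0
```

Request:
servo_tool --steps '[[[0,0,0,0,0,0],[0,0,0,0,0,0],[0,0,0.02,0,0,0],[0,0,0.035,0,0,0],[0,0,0.035,0,0,0],[0,0,0.035,0,0,0]]]'

```text
t: 15.55
tool_pos: [0.5032, 0.0227, 0.1173]
ee_rot: [[-0.204, 0.979, -0.0], [0.979, 0.204, -0.0], [0.0, -0.0, -1.0]]
force: [1.3, 0.5, -1.1]
width: 0.0614
finger_force: 25.0
```

Run:
```python
from station import r
s=r.read_state();d=[.5026,.0222,.0]-s['tool_pos'];print(s['tool_pos'],s['ee_rot'],s['force'],s['ee_rot'].T@d,s['joint_pos'])
```

```text
[0.50320947 0.02269474 0.11729167] [[-2.04445027e-01  9.78877925e-01 -4.89202305e-04]
 [ 9.78878043e-01  2.04445047e-01 -7.40054907e-06]
 [ 9.27707543e-05 -4.80382400e-04 -9.99999880e-01]] [ 1.26912605  0.4951094  -1.12986301] [-0.00037057 -0.0006414   0.11729196] [-0.13350547  0.37966031  0.04184674  2.0278777  -0.02318076  0.73497746
  0.12846675]
```

Request:
servo_tool --steps '[[[0,-0.0006,0.01,0,0,0],[0,-0.0006,0.02,0,0,0],[0,-0.0006,0.028,0,0,0],[0,-0.0006,0.032,0,0,0],[0,-0.0006,0.034,0,0,0],[0,-0.0006,0.036,0,0,0],[0,-0.0006,0.038,0,0,0],[0,-0.0006,0.04,0,0,0],[0,-0.0006,0.04,0,0,0]]]'

```text
t: 16.45
tool_pos: [0.5026, 0.0226, 0.0771]
ee_rot: [[-0.204, 0.979, -0.0], [0.979, 0.204, 0.0], [0.0, -0.0, -1.0]]
force: [0.1, 0.1, -0.9]
width: 0.0618
finger_force: 25.0
```

Request:
servo_tool --steps '[[[0,0,0.003,0,0,0],[0,0,0.006,0,0,0],[0,0,0.009,0,0,0],[0,0,0.011,0,0,0],[0,0,0.013,0,0,0],[0,0,0.015,0,0,0],[0,0,0.016,0,0,0],[0,0,0.016,0,0,0]]]'

```text
t: 17.25
tool_pos: [0.5027, 0.0226, 0.0612]
ee_rot: [[-0.204, 0.979, -0.0], [0.979, 0.204, 0.0], [0.0, -0.0, -1.0]]
force: [-0.3, 0.8, 0.0]
width: 0.0617
finger_force: 25.0
```

Request:
servo_tool --steps '[[[0,0,0.001,0,0,0],[0,0,0.002,0,0,0],[0,0,0.0025,0,0,0],[0,0,0.0025,0,0,0]]]'

```text
t: 17.65
tool_pos: [0.5027, 0.0227, 0.0588]
ee_rot: [[-0.204, 0.979, 0.0], [0.979, 0.204, 0.0], [0.0, 0.0, -1.0]]
force: [-1.2, 0.3, 2.3]
width: 0.0619
finger_force: 25.0
```

The force matches the seat spring, so the plate is on the disc. Releasing.

Request:
servo_tool --steps '[[[0,0,0,0,0,0],[0,0,0,0,0,0],[0,0,0,0,0,0],[0,0,0,0,0,0],[0,0,0,0,0,0]]]' --hand 0.0918

```text
t: 18.15
tool_pos: [0.5027, 0.0226, 0.0587]
ee_rot: [[-0.204, 0.979, 0.0], [0.979, 0.204, 0.0], [0.0, 0.0, -1.0]]
force: [-0.2, 0.2, 0.5]
width: 0.0913
finger_force: 0.0
```

Request:
servo_tool --steps '[[[0,0,-0.02,0,0,0],[0,0,-0.06,0,0,0],[0,0,-0.1,0,0,0],[0,0,-0.14,0,0,0],[0,0,-0.16,0,0,0],[0,0,-0.16,0,0,0],[0,0,-0.16,0,0,0]]]'

```text
t: 18.85
tool_pos: [0.5026, 0.0227, 0.2188]
ee_rot: [[-0.204, 0.979, 0.001], [0.979, 0.204, 0.0], [0.0, 0.001, -1.0]]
force: [0.0, -0.4, 0.3]
width: 0.0916
finger_force: 0.0
```

Run:
```python
from h import *
im=cams.get_image('wrist')[:,:,::-1];cv2.imwrite('pics/w8.png',im)
sd=cams.get_image('side')[:,:,::-1]
u,v=proj('side',(.503,.022,.06)).astype(int)
y0,x0=120,198
a=cv2.resize(im[y0:y0+160,x0:x0+160],(400,400),interpolation=cv2.INTER_CUBIC)
b=cv2.resize(sd[v-40:v+40,u-40:u+40],(400,400),interpolation=cv2.INTER_CUBIC)
cv2.imwrite('pics/w8c.png',cv2.hconcat([a,b]));s=r.read_state();print(s['tool_pos'],s['t'],s['force'],s['width'])
```

```text
[0.50168266 0.02257104 0.21743402] 18.95 [-0.8401318   0.04898142  0.13196875] 0.09182068413210993
```

View pics/w8c.png

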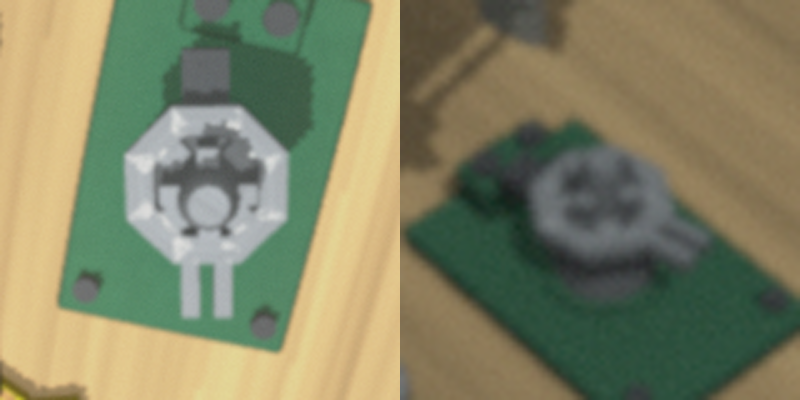

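Both views show the plate flat and concentric on the disc. The disc's ear points to the block, the forked ear to the opposite end, and the hand is clear. Handing in.

```bash
python3 -c "
from station import ticket
print(ticket.finish_job())"
```

```text
the job is handed in; nothing more can be done
None
```

The clutch is back together: the lined disc is home with its ear to the bolted block and the steel plate is on top with its ear to the opposite end. Both are released, and the job was handed in at about 19 s (no verdict came back).

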